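# Brush out a snow globe and snap its cap on

## Task

Take the long brush out of its pot and brush out the upside-down snow globe through its neck: down close to the bottom, up into the neck, down close to the bottom and up again, then stand the brush back in its pot. Then set the snap cap over the neck, press until it clicks and keep pressing it firmly down onto its sprung seal; finish while still holding it pressed down, without letting up. Leave the owl, windmill and doves where they stand.

Things in the scene. Friction and masses are not known exactly. Their poses are not given: they have to be found in the camera images.
- globe: Glass globe, 104 mm wide, fixed upside down in a black cradle (100 mm wide, 20 mm high), brass neck up. Origin on the bench under its centre, z up. Neck: outside diameter 50 mm from 81 to 107 mm height, tapering to 43 mm at the rim, 111 mm high. Clear bore 31 mm at the rim; the inside floor is 11 mm above the bench, the inside widens to 96 mm.
- globe_rim (a point): Centre of the neck's rim, 111 mm above the bench, on the globe's vertical axis. Below it four slippery 10 mm steel beads, centred 96.5 mm above the bench, stick 3.3 mm out of the neck; they spring inwards as the cap's lip passes: about 8 N of push, then the force drops and they draw the cap down (the click).
- seal (a joint): Black sprung seal ring (43 mm outside, 35 mm inside) standing 4 mm above the neck's rim: how far it is pressed down, m, 0 free to 0.004 flush with the rim (end stop). Spring 2500 N/m: 5 N at half travel, 10 N at the stop.
- cap: Loose round steel cap, about 90 g, open side down. Origin at the centre of its lower edge, z up. 64 mm wide; inner lip 0 to 3 mm high, opening 52.6 mm; above it 58 mm; ceiling at 26 mm, disc top 29 mm; round knob 24 mm wide from 29 to 57 mm. On the neck its origin is 100 mm above the bench as it meets the beads, below 91.5 mm snapped, 89 mm at the seal, 85 mm fully pressed.
- brush: Loose long round brush, about 50 g, 165 mm long, standing upright in its pot, bristles down. Origin at the centre of the brush end's face, z along the handle. Stiff bristle head 20 to 22 mm in diameter from 0 to 42 mm, ferrule to 50 mm, wooden handle 14 mm in diameter from 50 to 165 mm.
- brush_tip (a point): Centre of the brush's lower end face (the bristle end).
- pot: White ceramic brush pot, fixed. Origin on the bench under its centre, z up. Foot 72 mm wide; bore 28 mm in diameter, flaring to 44 mm at the mouth 50 mm high; inside floor 10 mm above the bench.
- owl: Ceramic owl, 60 mm wide, 92 mm tall, loose; origin under its centre. Leave alone.
- windmill: Small tin windmill, 60 mm foot, about 120 mm tall with its vanes (vanes on the side towards its -x, 90 mm across), loose; origin under its centre. Leave alone.
- dove_a: White porcelain dove, 40 mm wide, 60 mm tall, 70 mm long, loose; origin under its foot. Leave alone.
- dove_b: The second white porcelain dove, same size. Leave alone.
There are look-alikes about, which are no part of the job. What is shaped like the cap but orange is not meant. There is more than one size of the brush; the job needs the larger.

How it is judged (in metres and radians):
On the way, in this order (a step that is already met when the one before it is completed fails the run):
1. the brush end is down close to the globe's bottom (horizontal distance between brush_tip and globe_rim below 0.045 m and z of brush_tip in the frame of globe below 0.04 m), for 0.02 s.
2. the brush is drawn up to the neck (horizontal distance between brush_tip and globe_rim below 0.045 m and z of brush_tip in the frame of globe above 0.07 m), for 0.02 s.
3. the brush end is down close to the bottom again (all of step 1), for 0.02 s.
4. the brush is drawn up to the neck again (all of step 2), for 0.02 s.
5. the brush stands in its pot, let go (horizontal distance between brush_tip and pot below 0.015 m and z of brush_tip in the frame of pot below 0.025 m and angle between brush's own z axis and vertical below 0.4 rad and contact force between brush and the fingers below 0.05 N), for 0.2 s.
6. the cap has snapped over the beads on the neck (horizontal distance between cap and globe below 0.004 m and z of cap in the frame of globe below 0.0915 m and angle between cap's own z axis and vertical below 0.1 rad), for 0.05 s.
7. after the click the cap is kept pressed onto the seal (all of step 6 and value of joint seal above 0.002 m and (contact force between cap and the fingers above 2 N or contact force between cap and the arm above 2 N)), for 0.5 s.
At the end, for the whole second after the job is handed in: The robot still presses the snapped cap (over 2 N): within 4 mm of the globe's axis, lower edge under 91.5 mm high, tilt under 0.1 rad, seal pressed in over 2 mm; brush let go in its pot, end within 15 mm of its axis and under 25 mm high, leaning under 0.4 rad (all of step 5 and all of step 7); the arm keeps its last pose, push and grip.
It fails at once if the owl is shifted more than 20 mm or tipped (distance of owl from where it was at the start of the episode above 0.02 m or angle between owl's own z axis and vertical above 0.3 rad).
It fails at once if the windmill is shifted more than 20 mm or tipped (distance of windmill from where it was at the start of the episode above 0.02 m or angle between windmill's own z axis and vertical above 0.3 rad).
It fails at once if the dove_a is shifted more than 20 mm or tipped (distance of dove_a from where it was at the start of the episode above 0.02 m or angle between dove_a's own z axis and vertical above 0.3 rad).
It fails at once if the dove_b is shifted more than 20 mm or tipped (distance of dove_b from where it was at the start of the episode above 0.02 m or angle between dove_b's own z axis and vertical above 0.3 rad).
It also fails if it takes over 67 s, if anything falls off the work surface, if the arm or the gripper's body presses on something with over 40 N, if the wrist force passes 120 N, or if a joint passes its speed limit or range.

## Robot

A 7-joint arm with a two-finger parallel gripper is mounted at the origin on the work surface. World frame = base frame: x ahead of the robot, y to its left, z up, the work surface at z = 0. Lengths are in m, angles in degrees, forces in N, time in s.
With the tool pointing down it reaches from about 0.35 to 0.775 m from the base axis. Payload 3.1 kg.
Tool frame: the origin (TCP) lies at the centre of the arm's flange, where the gripper is bolted on; the fingertips stand 173 mm ahead of it and the grasp point (between the pads) lies 155 mm ahead of it (ctrl.finger_overhang is the distance from the TCP to the fingertips, in m); z points along the fingers, y is the direction in which the jaws open and shut (so a half turn about z gives the same grasp; the last joint's range is limited). The gripper opens to 85 mm and grips with 20 to 120 N. Pads are 22 mm wide; open, the fingers measure 114 mm over their backs; the gripper's body (76 mm by 85 mm) begins 54 mm behind the grasp point. The pads swing forward as they close: fully open they stand 13 mm farther back than shut.
Start: joints at [-74.868, 17.813, 0.802, 86.603, -0.252, 75.585, -1.558], TCP at [0.166, 0.525, 0.405] pointing down, gripper open.
Joint ranges: [-154.91, 154.91], [-16.99, 109.72], [-72.82, 74.43], [7.12, 147.25], [-82.49, 262.49], [11.32, 116.49], [-174.64, 174.64]. Speed limits (degrees/s): [159.86, 159.86, 180, 180, 180, 180, 180].

## Interface

Orientations are given as [roll, pitch, yaw] about the fixed x, y, z axes, in that order (R = Rz(yaw) Ry(pitch) Rx(roll)).
In Python, from bench import ctrl, capture, close_job gives the robot as it stands.
- The arm moves only by the shell command python3 -m handwheel 'ROWS'. ROWS is a JSON object of lists of equal length, an entry for each row: "xyz": the shift along the tool's x, y, z in cm, a list of three; "turn": the turn, a rotation vector about the tool's x, y, z in rad, a list of three; "grip": the gripper's target within -1 to 1 (fully open at 1, half-way at 0, shut at -1). A call has 1 to 8 rows; each row is the pose to reach, as a shift and turn from the pose commanded when the call began, along the tool's axes at that moment; what a row does not reach only later rows make up. A row lasts 1/8 s, in which the tool goes at most 62.5 mm and 10.7 degrees, less where a joint would pass 70% of its speed; a pose out of reach is approached as far as the arm can. A call with a gripper value outside its range is refused whole. The fingers move at their own pace and stop on an object; the grip force is fixed at half the most. Time passes only in rows, so rows that repeat a pose let the fingers close. It gives the time, the measured TCP pose, the force and the opening at its end, in the units of the state.
- ctrl.read_state(): the state, without advancing time (a new reading comes with each control period).
- capture(name): name is "scene" or "top"; returns a dict with "pixels" (384x512x3 uint8, red, green, blue), "vfov" (degrees; the focal length in pixels is half the picture's height over the tangent of half this angle, whatever the lens; pixels are square), "cx", "cy" (the principal point, pixels), "R" (3x3) and "t" (3): a world point X has camera coordinates R X + t. Camera axes: x right, y down, z forward; pixel columns grow to the right and rows downward; lengths in m; the calibration is good to about 2 mm. A picture is of the moment at which its call begins. There is no depth.
- close_job(): hands the job in, once; it reports no verdict.
The state is a dict: "t": time; "qpos": joint angles; "qvel": joint speeds; "joint_torque": joint torques, N m; "eef_pos": TCP position; "eef_rot": TCP orientation; "force": force on the tool from outside, world axes, zero at the start; "moment": the same for the moment, N m; "finger_gap": opening from 0.0 (shut) to 1.0 (fully open).
Only numpy, scipy, OpenCV 4.12 (cv2) and the standard library are available. Lean on these libraries where they do the work, as an engineer would, in place of code of your own. Each camera call takes 0.05 s, during which the arm holds its last target.

## Working session

There is one attempt and no reset: what is moved stays moved. The work goes in short steps, Python scripts to look and compute and a shell command to move; the robot and the scene stay as the last step left them, time stands still between calls to the robot, and variables do not carry over. Pictures are saved under pics/ and viewed, and the job is handed in when it is done.

```bash
ls; mkdir -p pics; python3 - <<'E'
from bench import ctrl, capture
import cv2,numpy as np
print(ctrl.read_state(), ctrl.finger_overhang)
for n in ["scene","top"]:
    c=capture(n); cv2.imwrite(f"pics/{n}0.png",c["pixels"][:,:,::-1]); np.savez(f"pics/{n}0.npz",**c)
    print(n,c["vfov"],c["cx"],c["cy"],c["R"],c["t"], [k for k in c])
E
```

```text
pics
{'t': 0.0, 'qpos': array([-74.86795108,  17.86109498,   0.80064154,  86.69338741,
        -0.25171058,  75.58430681,  -1.55817861]), 'qvel': array([ 0.09532384, -0.13479229,  0.01517344,  0.06805876,  0.01285328,
        0.02319873,  0.06149819]), 'joint_torque': array([-5.52789515e-04, -3.79918849e+01,  1.45789166e-01, -2.30592656e+01,
        1.23337470e-02,  1.38768161e-02,  2.94711072e-06]), 'eef_pos': array([0.16545041, 0.52418133, 0.40360416]), 'eef_rot': array([-1.79863083e+02,  5.64809139e-03,  1.62484471e+02]), 'force': array([ 0.19469001, -0.12718726,  0.08440268]), 'moment': array([-0.0008268 , -0.00317425,  0.00950548]), 'finger_gap': 0.9973135597789067} 0.1734
scene 50.062503617273144 254.6035092674436 183.48788425345165 [[ 0.37223142  0.92809006  0.00962373]
 [ 0.62509929 -0.24301865 -0.74174984]
 [-0.6860719   0.28211838 -0.67060761]] [-0.17321148 -0.29046517  1.36652247] ['pixels', 'vfov', 'cx', 'cy', 'R', 't']
top 49.515992496055645 255.64112361781983 197.88502186645283 [[ 2.91969224e-02 -9.99573247e-01  9.28818907e-04]
 [-9.79982504e-01 -2.88077334e-02 -1.96988341e-01]
 [ 1.96931033e-01  4.84122704e-03 -9.80405391e-01]] [-0.07604636  0.55366673  1.12141085] ['pixels', 'vfov', 'cx', 'cy', 'R', 't']
```

View pics/scene0.png

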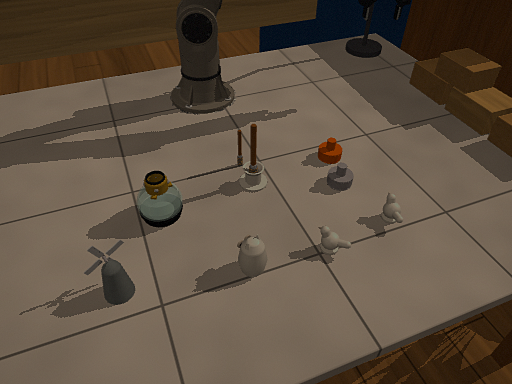

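View pics/top0.png

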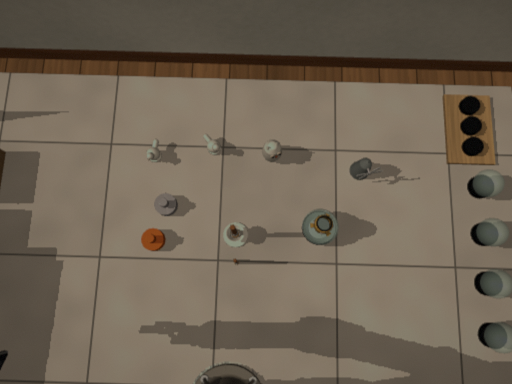

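```bash
python3 - <<'E'
import cv2
a=cv2.imread("pics/scene0.png");b=cv2.imread("pics/top0.png")
cv2.imwrite("pics/c1.png",cv2.resize(a[110:230,130:370],(800,400),interpolation=cv2.INTER_CUBIC))
cv2.imwrite("pics/c2.png",cv2.resize(b[180:290,130:350],(800,400),interpolation=cv2.INTER_CUBIC))
E
```

```text
(no output)
```

View pics/c1.png

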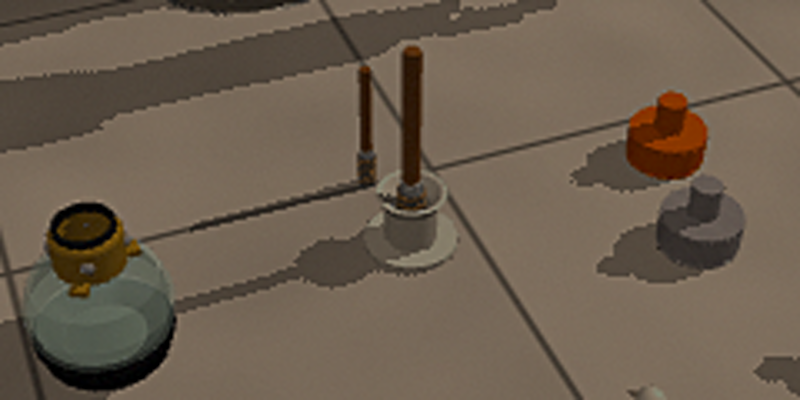

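View pics/c2.png

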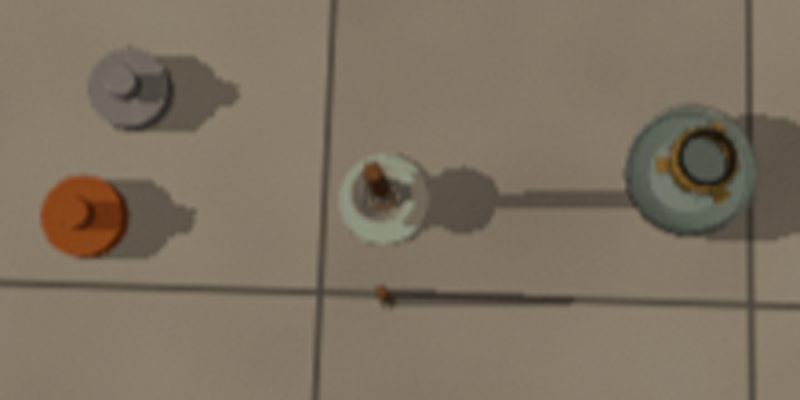

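```bash
cat > h.py <<'E'
import numpy as np,cv2
def load(n): return dict(np.load(f"pics/{n}.npz"))
def K(c):
    f=192/np.tan(np.radians(float(c["vfov"]))/2)
    return np.array([[f,0,float(c["cx"])],[0,f,float(c["cy"])],[0,0,1]])
def proj(c,X):
    p=(K(c)@(c["R"]@np.atleast_2d(X).T+c["t"][:,None])).T
    return p[:,:2]/p[:,2:]
def tri(c1,p1,c2,p2):
    P=[K(c)@np.c_[c["R"],c["t"]] for c in(c1,c2)]
    X=cv2.triangulatePoints(P[0],P[1],np.float64(p1).reshape(2,1),np.float64(p2).reshape(2,1)).ravel()
    X=X[:3]/X[3]
    return X,np.linalg.norm(proj(c1,X)-p1),np.linalg.norm(proj(c2,X)-p2)
def plane(c,p,z):
    d=c["R"].T@np.linalg.inv(K(c))@np.array([p[0],p[1],1.]); o=-c["R"].T@c["t"]
    return o+d*(z-o[2])/d[2]
E
python3 - <<'E'
from h import *
s=load("scene0");t=load("top0")
for nm,c in(("scene",s),("top",t)):
    im=c["pixels"][:,:,::-1]
    hsv=cv2.cvtColor(np.ascontiguousarray(im),cv2.COLOR_BGR2HSV)
    H,S,V=[hsv[:,:,i].astype(int) for i in range(3)]
    for lab,m in dict(brown=(H<14)&(S>120)&(V>40),dark=(V<32),brass=(H>14)&(H<28)&(S>140)&(V>60),white=(S<45)&(V>120)).items():
        n,l,st,ce=cv2.connectedComponentsWithStats(m.astype(np.uint8))
        print(nm,lab,[(st[i].tolist(),ce[i].round(1).tolist()) for i in range(1,n) if st[i][4]>12 and st[i][4]<3000 and 120<ce[i][0]<370 and 110<ce[i][1]<300])
# grid-res crops
cv2.imwrite("pics/d1.png",np.hstack([cv2.resize(s["pixels"][y:y+50,x:x+50,::-1],(400,400),interpolation=cv2.INTER_NEAREST) for x,y in((135,160),(318,155))]))
cv2.imwrite("pics/d2.png",np.hstack([cv2.resize(t["pixels"][y:y+50,x:x+50,::-1],(400,400),interpolation=cv2.INTER_NEAREST) for x,y in((298,202),(142,180))]))
E
```

```text
scene brown [([251, 126, 6, 11, 33], [253.4, 131.3]), ([251, 137, 6, 29, 79], [253.0, 150.5]), ([318, 137, 24, 27, 482], [329.5, 151.3])]
scene dark [([145, 171, 20, 14, 112], [154.5, 177.2]), ([140, 208, 42, 19, 221], [162.2, 220.6])]
scene brass [([153, 174, 10, 8, 28], [157.7, 176.8]), ([144, 175, 28, 20, 172], [159.6, 185.7]), ([151, 195, 7, 4, 19], [153.9, 196.1])]
scene white [([333, 233, 5, 5, 16], [334.9, 234.9])]
top brown [([230, 225, 7, 9, 34], [232.9, 229.0]), ([141, 228, 25, 23, 428], [152.7, 239.2])]
top dark []
top brass [([311, 217, 19, 19, 71], [318.9, 227.5])]
top white [([203, 134, 14, 15, 79], [209.5, 142.6]), ([152, 140, 4, 8, 21], [153.7, 143.3]), ([264, 142, 12, 11, 75], [269.7, 146.4]), ([147, 149, 6, 9, 30], [148.6, 152.5]), ([223, 222, 22, 25, 216], [233.3, 235.8]), ([310, 229, 11, 9, 44], [314.1, 233.0])]
```

View pics/d1.png

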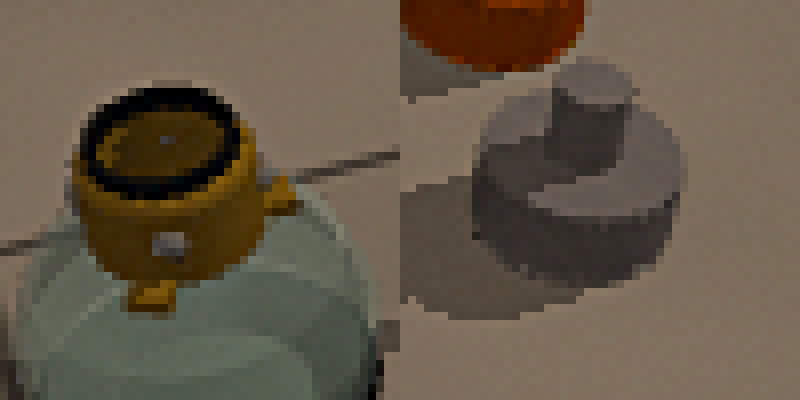

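View pics/d2.png

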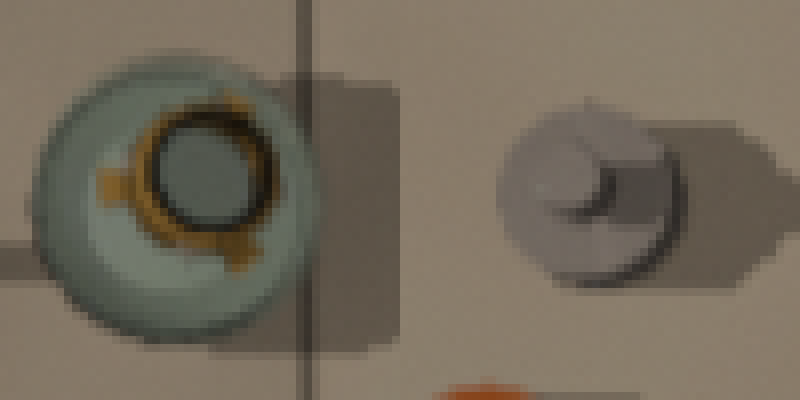

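```bash
python3 - <<'E'
from h import *
s=load("scene0");t=load("top0")
bl=lambda c,x,y,w,h,k:cv2.resize(np.clip(c["pixels"][y:y+h,x:x+w,::-1]*1.6,0,255).astype(np.uint8),(w*k,h*k),interpolation=cv2.INTER_NEAREST)
cv2.imwrite("pics/e1.png",np.hstack([bl(s,230,118,45,75,8),bl(t,215,205,45,75,8)]))
for n,a,b in(("seal",(154.56,177.2),(323.8,222.9)),("knob",(341.5,164.9),(162.4,201.0))): print(n,tri(s,a,t,b))
E
```

```text
seal (array([ 0.48188362, -0.24233819,  0.11228018]), np.float64(0.261539713260851), np.float64(0.21147922713410042))
knob (array([0.53825606, 0.20183632, 0.05787387]), np.float64(0.17687117749761888), np.float64(0.15201414858216908))
```

View pics/e1.png

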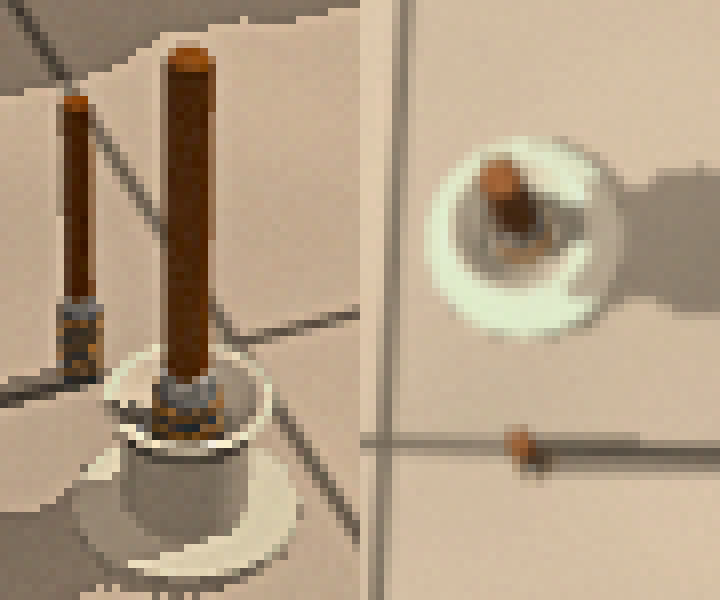

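```bash
python3 - <<'E'
from h import *
s=load("scene0");t=load("top0")
for n,a,b in(("brushtop",(253.0,125.0),(232.,227.25)),("small",(239,130.4),(234.5,260.1)),("foot",(253,180.5),(235,234.4))): print(n,tri(s,a,t,b))
print("mouth",plane(s,(253,167.4),.05),"foot",plane(s,(253,180.5),.005),plane(t,(235,234.4),.005))
print("smallfoot", plane(s,(239.7,165.5),0))
for n,p in dict(dove_a=(213,146),dove_b=(152,155),owl=(272,151),wm=(360,170),orange=(153,239)).items(): print(n,plane(t,p,.03))
print("brush tip exp", proj(s,[[0.45,0,0.01]]))
E
```

```text
brushtop (array([ 0.45561665, -0.00269881,  0.1728803 ]), np.float64(0.3540219812371169), np.float64(0.31454577497030295))
small (array([ 0.37753769, -0.00893114,  0.10901891]), np.float64(0.30424497028021397), np.float64(0.2848842932085108))
foot (array([ 0.45651142, -0.00195853,  0.00392074]), np.float64(0.38098333252813776), np.float64(0.3272615369382501))
mouth [ 0.45939606 -0.00241156  0.05      ] foot [ 0.45784669 -0.00145594  0.005     ] [ 0.45609311 -0.00291854  0.005     ]
smallfoot [ 0.38367931 -0.01022848  0.        ]
dove_a [0.71364202 0.0711223  0.03      ]
dove_b [0.68060992 0.24947046 0.03      ]
owl [ 0.70334636 -0.10385829  0.03      ]
wm [ 0.65290803 -0.36262662  0.03      ]
orange [0.43350611 0.22727484 0.03      ]
brush tip exp [[252.40857681 176.99904956]]
```

Look-alikes:
- **Brushes:** the thick one stands in the pot (scene 253,125-172, top 232,227). A thin short one stands free (scene 239,130-165, top 234,260).
- **Caps:** grey (scene 341,175, top 163,203) and orange (scene 330,151, top 153,239).

I choose the thick brush in the pot and the grey cap; the crops above confirm both. Measured positions:

| Thing | x, y (m) | Height (m) |
|---|---|---|
| Brush | 0.457, -0.002 | top at 0.173 |
| Globe seal | 0.482, -0.242 | about 0.113 |
| Cap | 0.538, 0.202 | knob top at 0.058 |

```bash
python3 -m handwheel '{"xyz":[[-4,-3.8,0],[-8,-7.6,0],[-12,-11.4,0],[-16,-15.2,0],[-20,-19,0],[-24,-22.8,0],[-28,-26.6,0],[-32,-30.4,0]],"turn":[[0,0,-0.1],[0,0,-0.2],[0,0,-0.306],[0,0,-0.306],[0,0,-0.306],[0,0,-0.306],[0,0,-0.306],[0,0,-0.306]],"grip":[1,1,1,1,1,1,1,1]}'; python3 -c "
from bench import ctrl
s=ctrl.read_state();print(s['eef_pos'],s['eef_rot'],s['qpos'])"
```

```text
t: 1.1
eef_pos: [0.3796, 0.1365, 0.4045]
eef_rot: [180.0, -0.0, -180.0]
force: [1.5, 1.2, -0.2]
finger_gap: 1.0
[0.37955967 0.13652844 0.40451357] [ 1.79984373e+02 -3.78091085e-03 -1.79969675e+02] [-4.26259354e+01 -4.65259604e-02  2.05487824e+01  1.07723554e+02
  4.48945789e-04  7.23176501e+01  6.79530293e+01]
```

```bash
python3 -m handwheel '{"xyz":[[-2.6,-4.6,0],[-5.2,-9.2,0],[-7.7,-13.9,0],[-7.7,-13.9,3],[-7.7,-13.9,4]],"turn":[[0,0,0],[0,0,0],[0,0,0],[0,0,0],[0,0,0]],"grip":[1,1,1,1,1]}'; python3 - <<'E'
from bench import ctrl,capture
from h import *
s=ctrl.read_state();print(s['eef_pos'],s['eef_rot'])
for n in("scene","top"):
    c=capture(n);np.savez(f"pics/{n}1.npz",**c); cv2.imwrite(f"pics/{n}1.png",c["pixels"][:,:,::-1])
a=load("scene1")["pixels"][40:220,160:360,::-1];b=load("top1")["pixels"][120:300,130:330,::-1]
cv2.imwrite("pics/f1.png",cv2.resize(np.hstack([a,b]),(800,360)))
E
```

```text
t: 1.72
eef_pos: [0.4554, -0.001, 0.3628]
eef_rot: [-180.0, -0.2, 179.9]
force: [-0.8, 0.1, 0.4]
finger_gap: 1.0
[ 0.45540893 -0.00095571  0.36282409] [-179.98478983   -0.24439463  179.94257628]
```

View pics/f1.png

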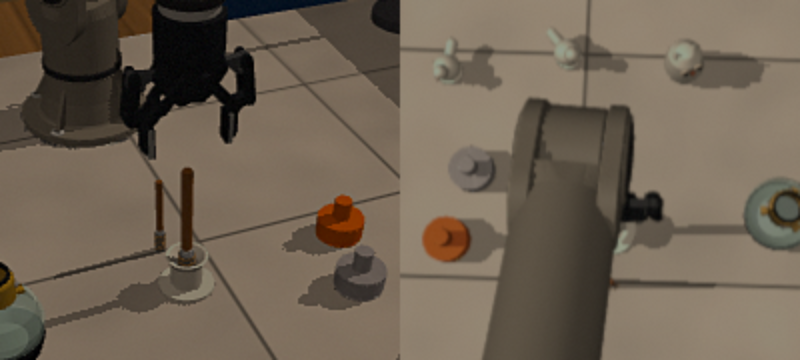

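```bash
python3 -m handwheel '{"xyz":[[-0.1,-0.1,2],[-0.1,-0.1,4.5],[-0.1,-0.1,6.3],[-0.1,-0.1,6.3],[-0.1,-0.1,6.3],[-0.1,-0.1,6.3],[-0.1,-0.1,6.3],[-0.1,-0.1,6.3]],"turn":[[0,0,0],[0,0,0],[0,0,0],[0,0,0],[0,0,0],[0,0,0],[0,0,0],[0,0,0]],"grip":[1,1,1,-1,-1,-1,-1,-1]}';  python3 - <<'E'
from bench import ctrl,capture
from h import *
s=ctrl.read_state();print(s['eef_pos'],s['eef_rot'],s['force'],s['finger_gap'])
c=capture("scene");np.savez("pics/scene2.npz",**c)
cv2.imwrite("pics/f2.png",cv2.resize(c["pixels"][60:220,180:340,::-1],(640,640)))
E
```

```text
t: 2.82
eef_pos: [0.4577, -0.002, 0.3025]
eef_rot: [-180.0, 0.1, -180.0]
force: [-0.3, -0.2, 4.2]
finger_gap: 0.144
[ 0.45768441 -0.00204496  0.30252949] [-1.79986758e+02  1.00555648e-01 -1.79994549e+02] [-0.31646878 -0.2182718   4.17903602] 0.14354730542062782
```

View pics/f2.png

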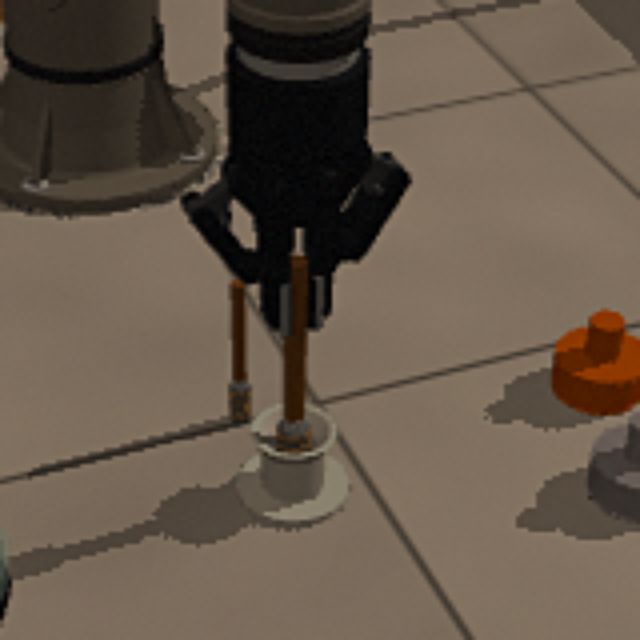

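```bash
python3 -m handwheel '{"xyz":[[0,0,-2],[0,0,-5],[0,0,-9],[0,0,-12.5],[0,0,-13.5],[0,0,-13.5]],"turn":[[0,0,0],[0,0,0],[0,0,0],[0,0,0],[0,0,0],[0,0,0]],"grip":[-1,-1,-1,-1,-1,-1]}';  python3 - <<'E'
from bench import ctrl,capture
from h import *
s=ctrl.read_state();print(s['eef_pos'],s['eef_rot'],s['force'],s['finger_gap'])
c=capture("scene");np.savez("pics/scene3.npz",**c)
cv2.imwrite("pics/f3.png",cv2.resize(c["pixels"][30:190,200:300,::-1],(500,800)))
b=np.array(s["eef_pos"])
print(proj(c,[b+[0,0,-.155],b+[0,0,-.2925]]), "exp tip")
E
```

```text
t: 3.62
eef_pos: [0.4572, -0.0016, 0.4364]
eef_rot: [180.0, -0.0, -180.0]
force: [-0.2, -0.1, -2.0]
finger_gap: 0.147
[ 0.45716215 -0.00158178  0.43636586] [ 1.79982856e+02 -8.99581458e-03 -1.79974365e+02] [-0.17223705 -0.08930711 -1.96652309] 0.14732964796140632
[[253.74590977  82.08980272]
 [253.25948962 135.73701567]] exp tip
```

View pics/f3.png

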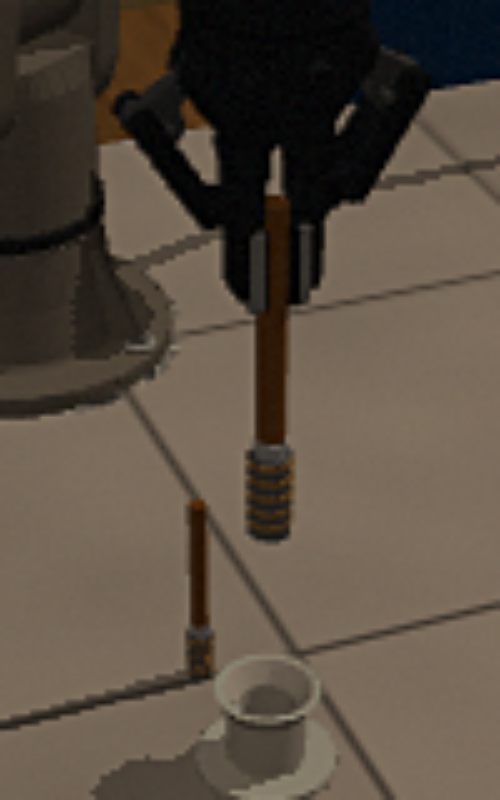

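```bash
python3 -m handwheel '{"xyz":[[-0.3,-3,0],[-0.8,-8,0],[-1.4,-13.5,0],[-2,-19,0],[-2.4,-23,0],[-2.5,-24.1,0],[-2.5,-24.1,0],[-2.5,-24.1,0]],"turn":[[0,0,0],[0,0,0],[0,0,0],[0,0,0],[0,0,0],[0,0,0],[0,0,0],[0,0,0]],"grip":[-1,-1,-1,-1,-1,-1,-1,-1]}';  python3 - <<'E'
from bench import ctrl,capture
from h import *
s=ctrl.read_state();print(s['eef_pos'],s['eef_rot'],s['force'],s['finger_gap'])
for n in("scene","top"):
    c=capture(n);np.savez(f"pics/{n}4.npz",**c); cv2.imwrite(f"pics/{n}4.png",c["pixels"][:,:,::-1])
    b=np.array(s["eef_pos"])
    print(n,proj(c,[b+[0,0,-.155],b+[0,0,-.2925]]), "exp tip")
a=load("scene4")["pixels"][90:210,110:210,::-1];b=load("top4")["pixels"][160:280,270:370,::-1]
cv2.imwrite("pics/f4.png",cv2.resize(np.hstack([a,b]),(800,480)))
E
```

```text
t: 4.68
eef_pos: [0.4828, -0.2407, 0.4359]
eef_rot: [179.9, -0.1, -179.8]
force: [-0.3, -0.3, -0.2]
finger_gap: 0.145
[ 0.48280287 -0.24074325  0.43591155] [ 1.79873286e+02 -5.94560840e-02 -1.79819747e+02] [-0.30486647 -0.29429704 -0.15158955] 0.1445253423072166
scene [[141.5324495  110.37165505]
 [152.87555475 166.24481514]] exp tip
top [[334.90596853 212.11551887]
 [324.91406486 220.82311084]] exp tip
```

View pics/f4.png

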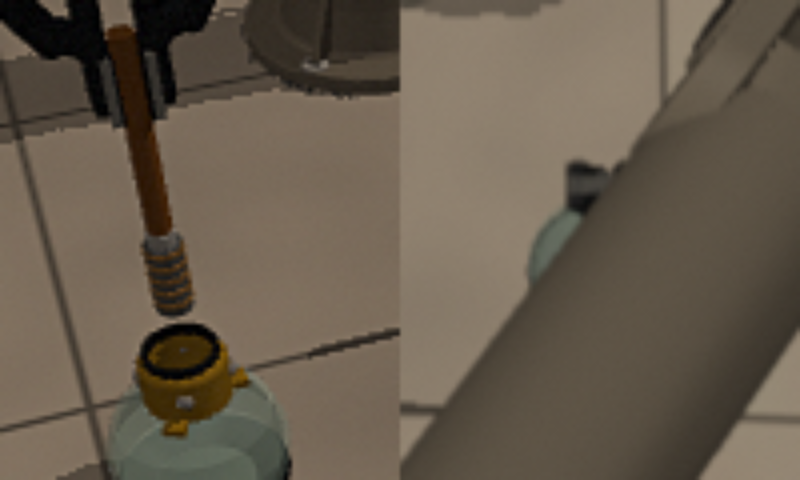

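```bash
python3 -m handwheel '{"xyz":[[0.05,-0.15,1],[0.05,-0.15,2.5],[0.05,-0.15,3.5],[0.05,-0.15,4.5],[0.05,-0.15,5.5],[0.05,-0.15,6],[0.05,-0.15,6]],"turn":[[0,0,0],[0,0,0],[0,0,0],[0,0,0],[0,0,0],[0,0,0],[0,0,0]],"grip":[-1,-1,-1,-1,-1,-1,-1]}';  python3 - <<'E'
from bench import ctrl,capture
from h import *
s=ctrl.read_state();print(s['eef_pos'],s['eef_rot'],s['force'],s['finger_gap'])
c=capture("scene");np.savez("pics/scene5.npz",**c)
cv2.imwrite("pics/f5.png",cv2.resize(c["pixels"][110:230,110:210,::-1],(600,720)))
E
```

```text
t: 5.65
eef_pos: [0.4818, -0.2441, 0.3763]
eef_rot: [180.0, -0.0, -180.0]
force: [0.2, 0.5, -1.3]
finger_gap: 0.147
[ 0.481781   -0.24414779  0.37632744] [ 1.79989185e+02 -3.43746960e-02 -1.79989091e+02] [ 0.24207465  0.48758387 -1.31315121] 0.1469244240213727
```

View pics/f5.png

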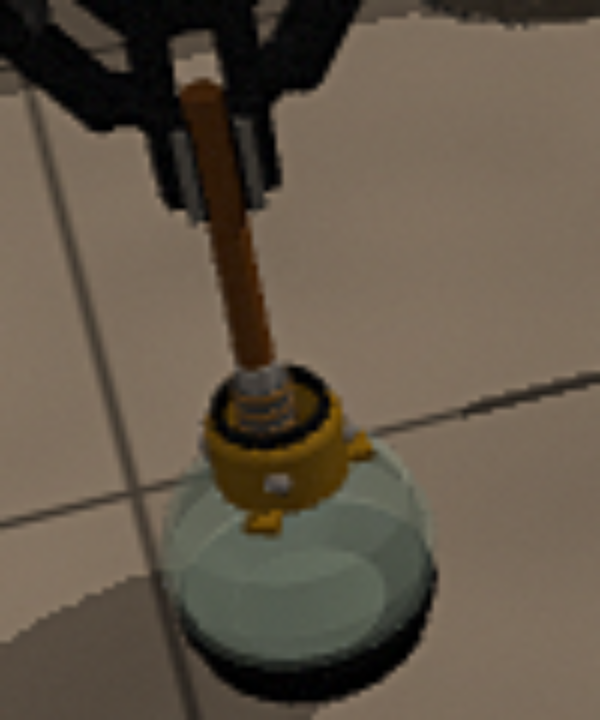

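```bash
python3 -m handwheel '{"xyz":[[0,0.1,2.5],[0,0.1,5],[0,0.1,5.6],[0,0.1,5.6],[0,0.1,3],[0,0.1,0.5],[0,0.1,0],[0,0.1,0]],"turn":[[0,0,0],[0,0,0],[0,0,0],[0,0,0],[0,0,0],[0,0,0],[0,0,0],[0,0,0]],"grip":[-1,-1,-1,-1,-1,-1,-1,-1]}'
python3 -m handwheel '{"xyz":[[0,0,2.5],[0,0,5],[0,0,5.6],[0,0,5.6]],"turn":[[0,0,0],[0,0,0],[0,0,0],[0,0,0]],"grip":[-1,-1,-1,-1]}'
python3 - <<'E'
from bench import ctrl,capture
from h import *
s=ctrl.read_state();print(s['eef_pos'],s['eef_rot'],s['force'],s['finger_gap'])
c=capture("scene");np.savez("pics/scene6.npz",**c)
cv2.imwrite("pics/f6.png",cv2.resize(c["pixels"][110:230,110:210,::-1],(600,720)))
E
```

```text
t: 6.7
eef_pos: [0.4819, -0.2433, 0.3772]
eef_rot: [-180.0, 0.1, -180.0]
force: [0.5, 0.4, -1.5]
finger_gap: 0.146
t: 7.2
eef_pos: [0.4817, -0.2431, 0.3202]
eef_rot: [180.0, -0.1, -180.0]
force: [-0.2, 0.1, 0.1]
finger_gap: 0.145
[ 0.48168838 -0.24309116  0.32024883] [ 1.79980719e+02 -7.20276026e-02 -1.79991801e+02] [-0.24487206  0.11917576  0.11185265] 0.1445108764000506
```

View pics/f6.png

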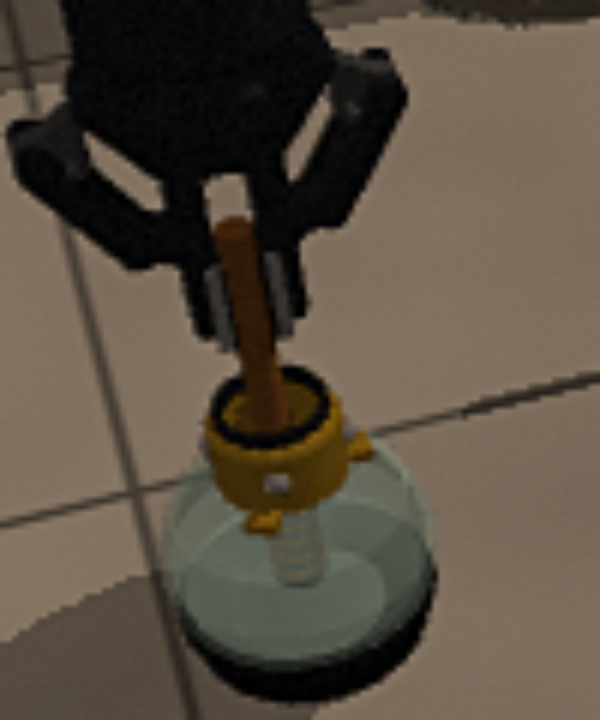

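```bash
python3 - <<'E'
from h import *
c=load("scene6")
for z in(.02,.03,.04,.05): print(z,proj(c,[.4817,-.2431,z]))
E
```

```text
0.02 [[160.07853664 207.14263284]]
0.03 [[159.45117744 204.09077789]]
0.04 [[158.81487295 200.99540769]]
0.05 [[158.16943048 197.85558485]]
```

```bash
python3 -m handwheel '{"xyz":[[0,0,-2],[0,0,-5],[0,0,-6],[0,0,-8],[0,0,-11],[0,0,-12],[0,0,-12]],"turn":[[0,0,0],[0,0,0],[0,0,0],[0,0,0],[0,0,0],[0,0,0],[0,0,0]],"grip":[-1,-1,-1,-1,-1,-1,-1]}'
python3 -m handwheel '{"xyz":[[0.3,3,0],[0.8,8,0],[1.4,13.5,0],[2,19,0],[2.4,23,0],[2.45,24.1,0],[2.45,24.1,0],[2.45,24.1,0]],"turn":[[0,0,0],[0,0,0],[0,0,0],[0,0,0],[0,0,0],[0,0,0],[0,0,0],[0,0,0]],"grip":[-1,-1,-1,-1,-1,-1,-1,-1]}'
python3 - <<'E'
from bench import ctrl,capture
from h import *
s=ctrl.read_state();print(s['eef_pos'],s['eef_rot'],s['force'],s['finger_gap'])
c=capture("scene");np.savez("pics/scene7.npz",**c)
b=np.array(s["eef_pos"]);print(proj(c,[b+[0,0,-.155],b+[0,0,-.2925]]), "exp tip")
cv2.imwrite("pics/f7.png",cv2.resize(c["pixels"][70:190,210:310,::-1],(600,720)))
E
```

```text
t: 8.12
eef_pos: [0.4818, -0.2433, 0.4408]
eef_rot: [-180.0, 0.1, -180.0]
force: [0.0, 0.1, -1.4]
finger_gap: 0.147
t: 9.12
eef_pos: [0.4573, -0.0042, 0.4404]
eef_rot: [-179.9, -0.0, 179.8]
force: [-0.3, 0.0, -0.9]
finger_gap: 0.148
[ 0.45727441 -0.00423602  0.44038736] [-1.79925958e+02 -2.45764427e-02  1.79809356e+02] [-0.29065256  0.02464802 -0.87248996] 0.1478745353277157
[[252.60345153  80.59065689]
 [252.22583825 134.58142853]] exp tip
```

View pics/f7.png

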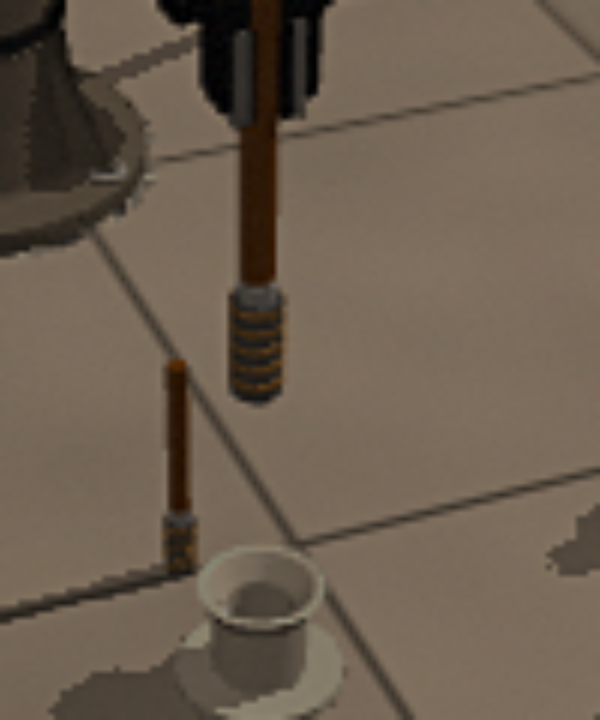

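```bash
python3 -m handwheel '{"xyz":[[0,0.05,0],[0,0.05,4],[0,0.05,7],[0,0.05,8.5],[0,0.05,10],[0,0.05,11.5],[0,0.05,12.8],[0,0.05,13.3]],"turn":[[0,0,0],[0,0,0],[0,0,0],[0,0,0],[0,0,0],[0,0,0],[0,0,0],[0,0,0]],"grip":[-1,-1,-1,-1,-1,-1,-1,-1]}'
python3 - <<'E'
from bench import ctrl,capture
from h import *
s=ctrl.read_state();print(s['eef_pos'],s['eef_rot'],s['force'],s['finger_gap'])
c=capture("scene");np.savez("pics/scene8.npz",**c)
cv2.imwrite("pics/f8.png",cv2.resize(c["pixels"][80:200,210:310,::-1],(600,720)))
E
```

```text
t: 10.18
eef_pos: [0.4571, -0.0016, 0.3069]
eef_rot: [-180.0, -0.1, -180.0]
force: [-1.0, -0.3, -1.0]
finger_gap: 0.143
[ 0.45705686 -0.00164453  0.30688598] [-1.79990446e+02 -6.34146612e-02 -1.79987107e+02] [-0.97280619 -0.32831895 -1.03146948] 0.14344330859399057
```

View pics/f8.png

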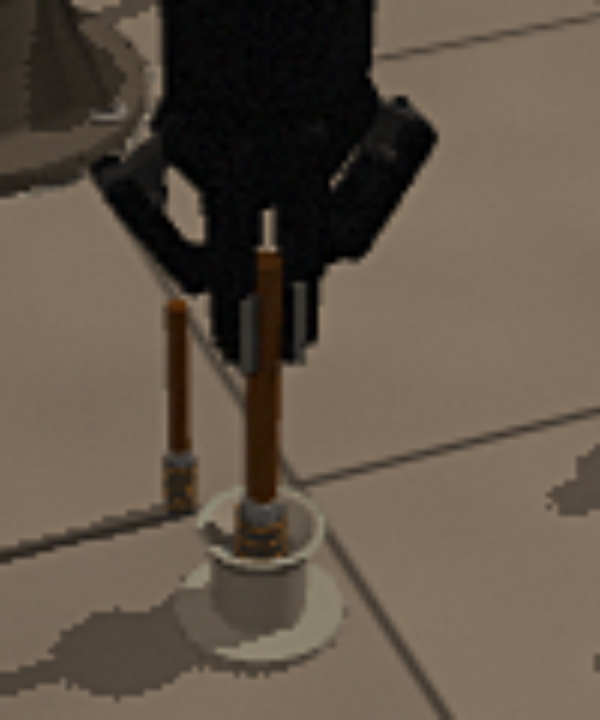

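```bash
python3 -m handwheel '{"xyz":[[0,0,0.25],[0,0,0.3],[0,0,0.3],[0,0,0.3],[0,0,0.3],[0,0,0.3],[0,0,0.3]],"turn":[[0,0,0],[0,0,0],[0,0,0],[0,0,0],[0,0,0],[0,0,0],[0,0,0]],"grip":[-1,-1,1,1,1,1,1]}'
python3 -m handwheel '{"xyz":[[0,0,-2],[0,0,-5],[0,0,-9],[0,0,-12],[0,0,-12]],"turn":[[0,0,0],[0,0,0],[0,0,0],[0,0,0],[0,0,0]],"grip":[1,1,1,1,1]}'
python3 - <<'E'
from bench import ctrl,capture
from h import *
s=ctrl.read_state();print(s['eef_pos'],s['eef_rot'],s['force'],s['finger_gap'])
c=capture("scene");np.savez("pics/scene9.npz",**c)
cv2.imwrite("pics/f9.png",cv2.resize(c["pixels"][80:200,210:310,::-1],(600,720)))
E
```

```text
t: 11.1
eef_pos: [0.4573, -0.0017, 0.3047]
eef_rot: [180.0, 0.0, -180.0]
force: [-0.0, 0.7, -0.4]
finger_gap: 0.997
t: 11.72
eef_pos: [0.4581, -0.002, 0.4271]
eef_rot: [179.9, 0.3, -180.0]
force: [-0.1, 0.6, -0.3]
finger_gap: 1.003
[ 0.4580717  -0.00195023  0.42706712] [ 179.94642734    0.32941732 -179.98275696] [-0.14014549  0.61056756 -0.31169868] 1.0025945915731245
```

View pics/f9.png

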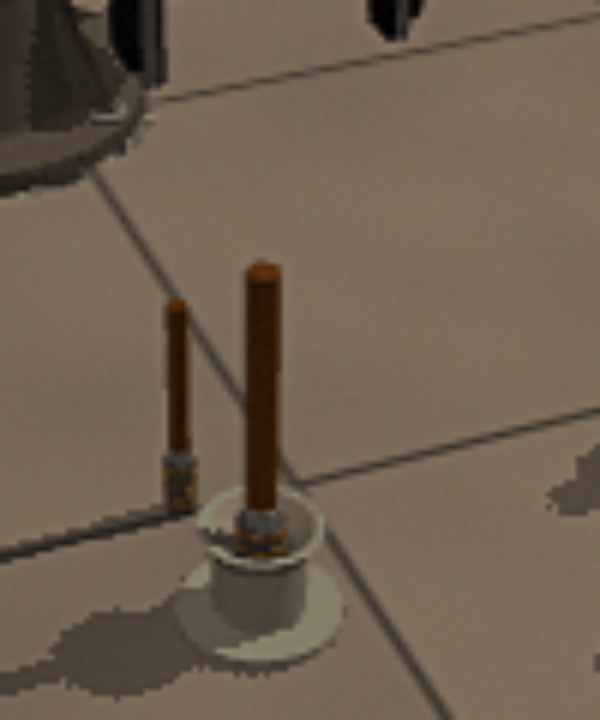

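```bash
python3 -m handwheel '{"xyz":[[-1.2,3,0],[-3.2,8,0],[-5.3,13.4,0],[-7.4,18.8,0],[-8.05,20.4,0],[-8.05,20.4,4],[-8.05,20.4,9],[-8.05,20.4,12]],"turn":[[0,0,0],[0,0,0],[0,0,0],[0,0,0],[0,0,0],[0,0,0],[0,0,0],[0,0,0]],"grip":[1,1,1,1,1,1,1,1]}'
python3 - <<'E'
from bench import ctrl,capture
from h import *
s=ctrl.read_state();print(s['eef_pos'],s['eef_rot'],s['force'],s['finger_gap'])
for n in("scene","top"):
    c=capture(n);np.savez(f"pics/{n}10.npz",**c)
    b=np.array(s["eef_pos"]);print(n,proj(c,[b+[0,0,-.155],[b[0],b[1],.057]]))
a=load("scene10")["pixels"][80:220,260:400,::-1];b=load("top10")["pixels"][120:260,100:240,::-1]
cv2.imwrite("pics/f10.png",cv2.resize(np.hstack([a,b]),(800,400)))
E
```

```text
t: 12.78
eef_pos: [0.5362, 0.2008, 0.3008]
eef_rot: [-179.8, -0.3, 179.9]
force: [0.7, 0.0, -0.1]
finger_gap: 1.0
[0.53624665 0.20079738 0.30078826] [-179.81275424   -0.32932449  179.92156271] [ 0.69878442  0.04575607 -0.06016389] 0.9999760515006478
scene [[346.56470665 135.31087094]
 [340.83546196 164.75603577]]
top [[155.51049341 195.44906957]
 [162.91759212 201.84246108]]
```

View pics/f10.png

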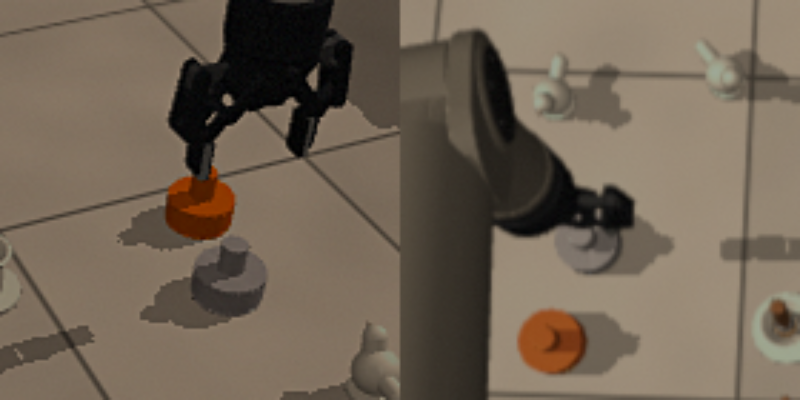

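```bash
python3 -m handwheel '{"xyz":[[0,0,2],[0,0,4],[0,0,6],[0,0,7],[0,0,7]],"turn":[[0,0,0],[0,0,0],[0,0,0],[0,0,0],[0,0,0]],"grip":[1,1,1,1,1]}'
python3 - <<'E'
from bench import ctrl,capture
from h import *
s=ctrl.read_state();print(s['eef_pos'],s['eef_rot'],s['force'],s['finger_gap'])
c=capture("scene");np.savez("pics/scene11.npz",**c)
cv2.imwrite("pics/f11.png",cv2.resize(c["pixels"][100:220,280:400,::-1],(720,720)))
E
```

```text
t: 13.5
eef_pos: [0.5377, 0.202, 0.2348]
eef_rot: [-180.0, -0.0, 180.0]
force: [0.8, -0.2, 0.8]
finger_gap: 1.0
[0.53773125 0.20198933 0.23479956] [-1.79976342e+02 -2.45143580e-02  1.79987933e+02] [ 0.82204099 -0.21635704  0.8302092 ] 1.000018764994688
```

View pics/f11.png

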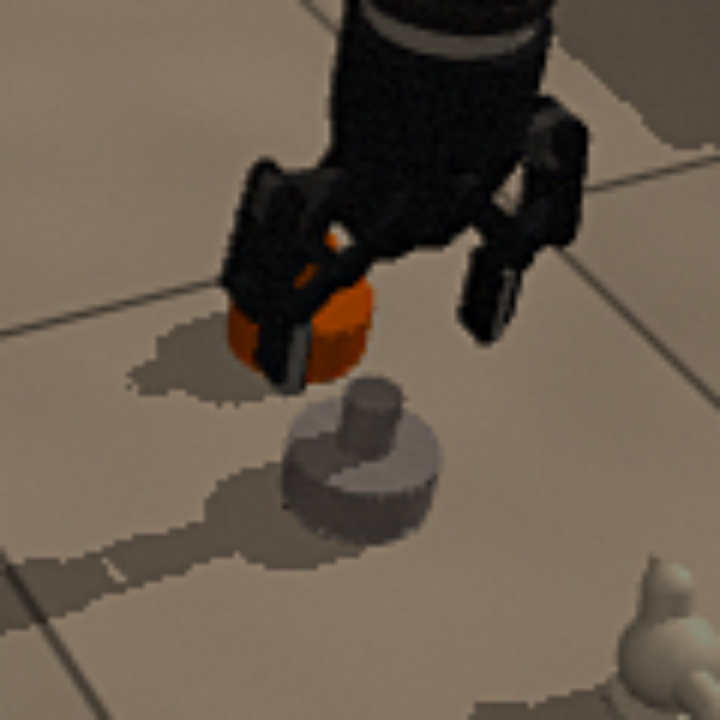

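```bash
python3 -m handwheel '{"xyz":[[-0.05,0,1.5],[-0.05,0,2.7],[-0.05,0,2.7],[-0.05,0,2.7],[-0.05,0,2.7],[-0.05,0,2.7],[-0.05,0,2.7],[-0.05,0,2.7]],"turn":[[0,0,0],[0,0,0],[0,0,0],[0,0,0],[0,0,0],[0,0,0],[0,0,0],[0,0,0]],"grip":[1,1,1,-1,-1,-1,-1,-1]}'
python3 - <<'E'
from bench import ctrl,capture
from h import *
s=ctrl.read_state();print(s['eef_pos'],s['eef_rot'],s['force'],s['finger_gap'])
c=capture("scene");np.savez("pics/scene12.npz",**c)
cv2.imwrite("pics/f12.png",cv2.resize(c["pixels"][100:220,280:400,::-1],(720,720)))
E
```

```text
t: 14.55
eef_pos: [0.5386, 0.2023, 0.2083]
eef_rot: [180.0, 0.1, -180.0]
force: [0.0, -1.1, 2.2]
finger_gap: 0.257
[0.53856132 0.2023323  0.2082576 ] [ 1.79975711e+02  7.01843017e-02 -1.79991434e+02] [ 0.00422262 -1.12686415  2.17855083] 0.2568945185751687
```

View pics/f12.png

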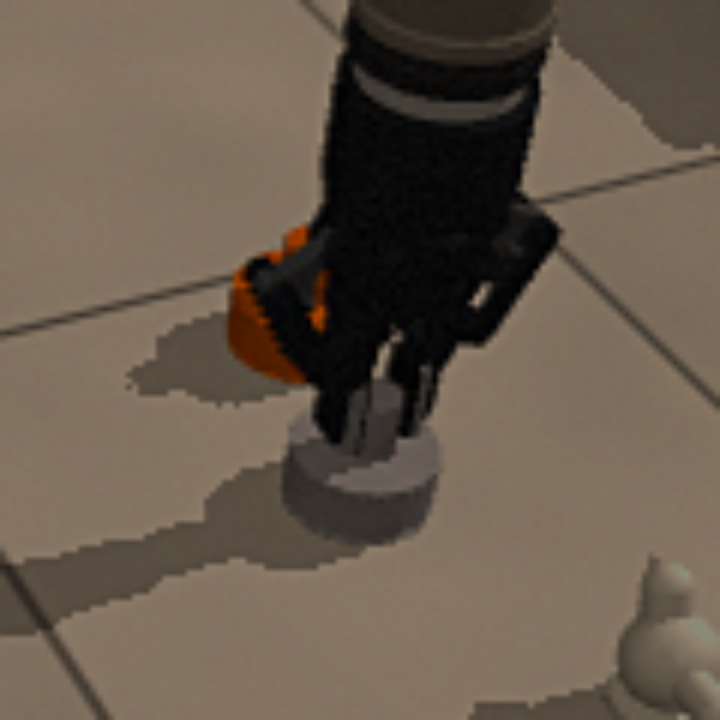

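```bash
python3 -m handwheel '{"xyz":[[0,0,-1.5],[0,0,-4],[0,0,-8.5],[0,0,-13.5],[0,0,-18],[0,0,-21.5],[0,0,-22.3],[0,0,-22.3]],"turn":[[0,0,0],[0,0,0],[0,0,0],[0,0,0],[0,0,0],[0,0,0],[0,0,0],[0,0,0]],"grip":[-1,-1,-1,-1,-1,-1,-1,-1]}'
python3 - <<'E'
from bench import ctrl,capture
from h import *
s=ctrl.read_state();print(s['eef_pos'],s['eef_rot'],s['force'],s['finger_gap'])
c=capture("scene");np.savez("pics/scene13.npz",**c)
cv2.imwrite("pics/f13.png",cv2.resize(c["pixels"][20:140,300:420,::-1],(720,720)))
b=np.array(s["eef_pos"]);print(proj(c,[b+[0,0,-.2083],b+[0,0,-.2083+.029]]))
E
```

```text
t: 15.6
eef_pos: [0.5379, 0.2023, 0.4302]
eef_rot: [-180.0, -0.0, -180.0]
force: [0.5, 0.8, -1.5]
finger_gap: 0.256
[0.5379085  0.20229048 0.43023744] [-1.79993554e+02 -4.36372827e-02 -1.79982115e+02] [ 0.48247542  0.81888457 -1.53289119] 0.25589853131263784
[[353.06524331 107.22178929]
 [355.35529169  95.56894127]]
```

View pics/f13.png

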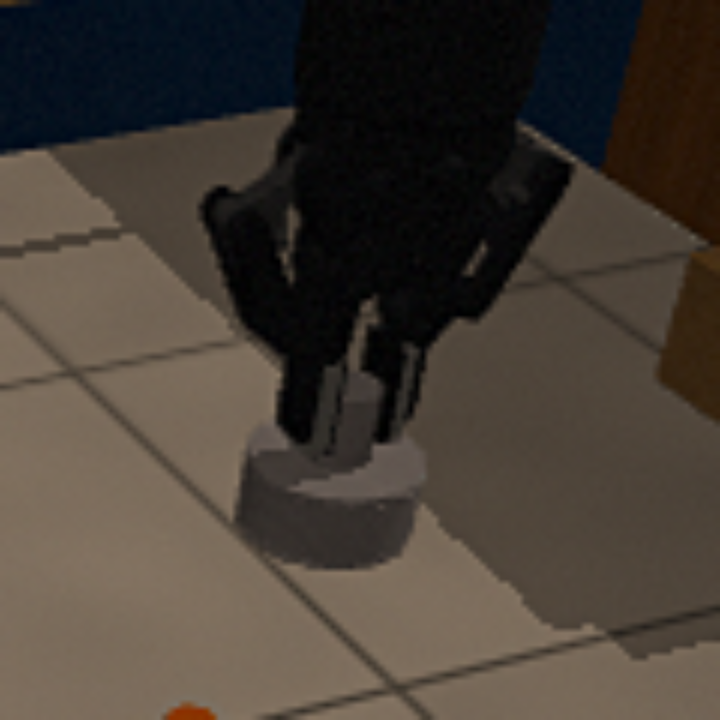

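```bash
python3 -m handwheel '{"xyz":[[0.3,-2.5,0],[0.9,-7,0],[1.6,-12.5,0],[2.3,-18,0],[3,-23.5,0],[3.7,-29,0],[4.4,-34.5,0],[5.1,-40,0]],"turn":[[0,0,0],[0,0,0],[0,0,0],[0,0,0],[0,0,0],[0,0,0],[0,0,0],[0,0,0]],"grip":[-1,-1,-1,-1,-1,-1,-1,-1]}'
python3 -m handwheel '{"xyz":[[0.4,-3.5,0],[0.5,-4.5,0],[0.5,-4.5,3],[0.5,-4.5,6],[0.5,-4.5,7.5],[0.5,-4.5,8],[0.5,-4.5,8],[0.5,-4.5,8]],"turn":[[0,0,0],[0,0,0],[0,0,0],[0,0,0],[0,0,0],[0,0,0],[0,0,0],[0,0,0]],"grip":[-1,-1,-1,-1,-1,-1,-1,-1]}'
python3 - <<'E'
from bench import ctrl,capture
from h import *
s=ctrl.read_state();print(s['eef_pos'],s['eef_rot'],s['force'],s['finger_gap'])
for n in("scene","top"):
    c=capture(n);np.savez(f"pics/{n}14.npz",**c)
    b=np.array(s["eef_pos"]);print(n,proj(c,[b+[0,0,-.2083],b+[0,0,-.2083+.029],[b[0],b[1],.113]]))
a=load("scene14")["pixels"][120:230,100:210,::-1];b=load("top14")["pixels"][170:280,270:380,::-1]
cv2.imwrite("pics/f14.png",cv2.resize(np.hstack([a,b]),(800,400)))
E
```

```text
t: 16.65
eef_pos: [0.485, -0.2008, 0.4296]
eef_rot: [180.0, -0.1, 179.9]
force: [0.5, 0.3, -0.4]
finger_gap: 0.253
t: 17.65
eef_pos: [0.4827, -0.243, 0.3518]
eef_rot: [-180.0, 0.1, -180.0]
force: [0.2, 0.0, -0.9]
finger_gap: 0.259
[ 0.48267359 -0.24295081  0.3518223 ] [-1.79951257e+02  1.19488409e-01 -1.79976126e+02] [ 0.17913467  0.02163223 -0.87565713] 0.25922053732918793
scene [[151.81463191 166.40916589]
 [149.60083206 155.6277287 ]
 [154.04026496 177.24823197]]
top [[325.77688811 220.89147169]
 [327.69373004 219.24330476]
 [323.86601695 222.53450474]]
```

View pics/f14.png

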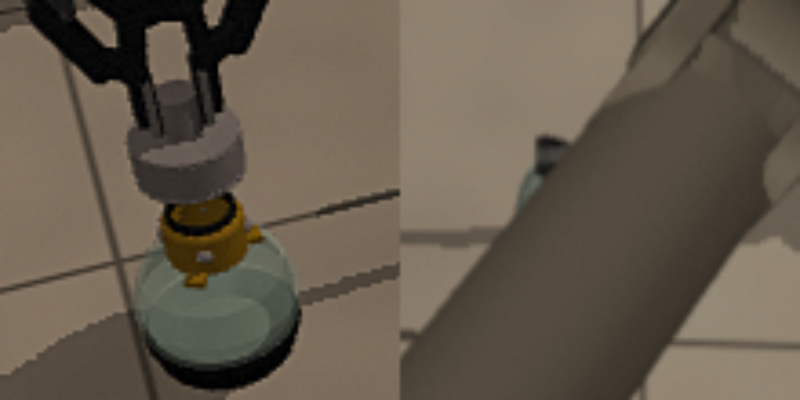

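```bash
python3 - <<'E'
from h import *
r={}
for n,(x,y) in(("scene0",(138,164)),("top0",(306,206))):
    c=load(n);g=cv2.cvtColor(c["pixels"],cv2.COLOR_RGB2HSV)[y:y+34,x:x+34]
    m=cv2.resize(c["pixels"][y:y+34,x:x+34].max(axis=2),None,fx=8,fy=8,interpolation=cv2.INTER_CUBIC)
    for th in(38,46,54):
        b=(m<th).astype(np.uint8)
        cs,_=cv2.findContours(b,cv2.RETR_EXTERNAL,cv2.CHAIN_APPROX_NONE)
        k=max(cs,key=cv2.contourArea); e=cv2.fitEllipse(cv2.convexHull(k))
        p=(x+(e[0][0]+.5)/8-.5,y+(e[0][1]+.5)/8-.5); r[n,th]=p
        print(n,th,np.round(p,2),np.round(np.array(e[1])/8,1),cv2.contourArea(k)/64, plane(c,p,.1135).round(4))
for th in(38,46,54): print(tri(load("scene0"),r["scene0",th],load("top0"),r["top0",th]))
E
```

```text
scene0 38 [154.51 177.47] [13.8 20.1] 210.96875 [ 0.4844 -0.2422  0.1135]
scene0 46 [154.51 177.5 ] [14.  20.3] 215.4453125 [ 0.4845 -0.2422  0.1135]
scene0 54 [154.49 177.51] [14.1 20.6] 219.4453125 [ 0.4845 -0.2423  0.1135]
top0 38 [324.72 222.67] [13.4 14.7] 21.140625 [ 0.4823 -0.2451  0.1135]
top0 46 [324.17 222.96] [15.1 15.5] 46.6953125 [ 0.4815 -0.2437  0.1135]
top0 54 [324.17 222.94] [15.5 15.9] 188.3671875 [ 0.4815 -0.2437  0.1135]
(array([ 0.48269583, -0.24367165,  0.11255295]), np.float64(0.7632600020446931), np.float64(0.6161053915805976))
(array([ 0.48190929, -0.24300117,  0.1116321 ]), np.float64(0.4688608725517079), np.float64(0.37890995547372924))
(array([ 0.4819499 , -0.24301993,  0.11164794]), np.float64(0.4491177305641422), np.float64(0.3629499132244276))
```

```bash
python3 -m handwheel '{"xyz":[[0,0,1.2],[0,0,2.2],[0,0,2.8],[0,0,3.2],[0,0,3.5],[0,0,3.8],[0,0,3.8],[0,0,3.8]],"turn":[[0,0,0],[0,0,0],[0,0,0],[0,0,0],[0,0,0],[0,0,0],[0,0,0],[0,0,0]],"grip":[-1,-1,-1,-1,-1,-1,-1,-1]}'
python3 - <<'E'
from bench import ctrl,capture
from h import *
s=ctrl.read_state();print(s['eef_pos'],s['eef_rot'],s['force'],s['moment'],s['finger_gap'])
c=capture("scene");np.savez("pics/scene15.npz",**c)
cv2.imwrite("pics/f15.png",cv2.resize(c["pixels"][130:220,110:200,::-1],(720,720)))
s=ctrl.read_state();print(s['eef_pos'],s['force'],s['moment'])
E
```

```text
t: 18.75
eef_pos: [0.4824, -0.2427, 0.3129]
eef_rot: [-180.0, 0.0, -180.0]
force: [-0.7, 0.2, -0.8]
finger_gap: 0.261
[ 0.48238326 -0.24274035  0.3129007 ] [-1.79992206e+02  2.62393271e-02 -1.79983973e+02] [-0.65629291  0.21632924 -0.77756747] [0.0156115  0.00119544 0.04938775] 0.26077679098351964
[ 0.48239144 -0.24274146  0.3128931 ] [-0.27872402 -0.2017965  -0.64212872] [-0.0045246   0.01812868  0.04067504]
```

View pics/f15.png

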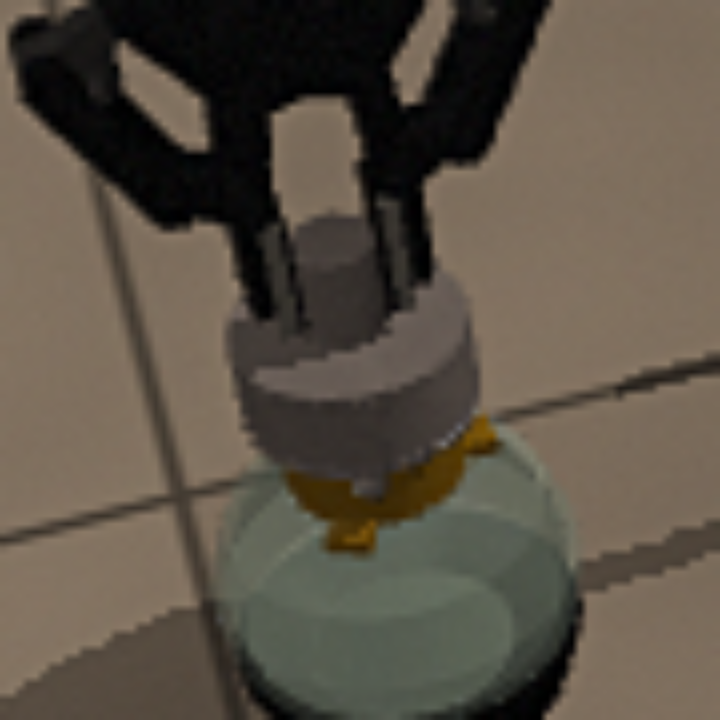

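```bash
python3 -m handwheel '{"xyz":[[0,0,0.1],[0,0,0.2],[0,0,0.3],[0,0,0.4],[0,0,0.5],[0,0,0.6]],"turn":[[0,0,0],[0,0,0],[0,0,0],[0,0,0],[0,0,0],[0,0,0]],"grip":[-1,-1,-1,-1,-1,-1]}'
python3 - <<'E'
from bench import ctrl
for i in range(3):
    s=ctrl.read_state();print(s['eef_pos'],s['force'],s['moment'])
E
```

```text
t: 19.55
eef_pos: [0.4827, -0.2427, 0.3074]
eef_rot: [-180.0, 0.1, -180.0]
force: [-0.2, 1.1, 5.4]
finger_gap: 0.26
[ 0.48270478 -0.24274274  0.30740542] [-0.21197839  1.05441874  5.3901848 ] [ 0.23450853  0.04552    -0.03907072]
[ 0.48270478 -0.24274274  0.30740542] [-0.21197839  1.05441874  5.3901848 ] [ 0.23450853  0.04552    -0.03907072]
[ 0.48270478 -0.24274274  0.30740542] [-0.21197839  1.05441874  5.3901848 ] [ 0.23450853  0.04552    -0.03907072]
```

```bash
python3 -m handwheel '{"xyz":[[0,0.05,0],[0,0.05,0.05],[0,0.05,0.1]],"turn":[[0,0,0],[0,0,0],[0,0,0]],"grip":[-1,-1,-1]}'
python3 - <<'E'
from bench import ctrl
s=ctrl.read_state();print(s['eef_pos'],s['force'],s['moment'],s['eef_rot'])
E
```

```text
t: 19.92
eef_pos: [0.4828, -0.2426, 0.307]
eef_rot: [-180.0, 0.1, -180.0]
force: [0.1, 0.3, 9.0]
finger_gap: 0.255
[ 0.48278486 -0.24258263  0.30704987] [0.1242955  0.30446925 8.95615848] [ 2.44833232e-01  1.63745762e-01 -2.32593010e-04] [-1.79955103e+02  1.36694706e-01 -1.79982938e+02]
```

```bash
python3 -m handwheel '{"xyz":[[0,0,0.1],[0,0,0.2],[0,0,0.2]],"turn":[[0,0,0],[0,0,0],[0,0,0]],"grip":[-1,-1,-1]}'
python3 - <<'E'
from bench import ctrl
s=ctrl.read_state();print(s['eef_pos'],s['force'],s['moment'],s['eef_rot'])
E
```

```text
t: 20.3
eef_pos: [0.4829, -0.2428, 0.3052]
eef_rot: [-179.9, 0.2, -180.0]
force: [-0.1, 0.1, 6.2]
finger_gap: 0.257
[ 0.48286847 -0.24282948  0.3052382 ] [-0.05282829  0.07368448  6.21415914] [ 0.03811515  0.0032095  -0.03466916] [-1.79917044e+02  1.78221505e-01 -1.79995425e+02]
```

```bash
python3 -m handwheel '{"xyz":[[0,0,0.1],[0,0,0.2],[0,0,0.2]],"turn":[[0,0,0],[0,0,0],[0,0,0]],"grip":[-1,-1,-1]}'
python3 - <<'E'
from bench import ctrl
s=ctrl.read_state();print(s['eef_pos'],s['force'],s['moment'],s['eef_rot'])
E
```

```text
t: 20.68
eef_pos: [0.4822, -0.2419, 0.3001]
eef_rot: [-180.0, -0.1, -180.0]
force: [2.9, -1.7, -8.2]
finger_gap: 0.258
[ 0.48220732 -0.24189854  0.30011083] [ 2.9367809  -1.65111129 -8.17382443] [-0.43269771 -0.84260763 -0.0348507 ] [-1.79989275e+02 -7.11650929e-02 -1.79983190e+02]
```

```bash
python3 -m handwheel '{"xyz":[[-0.03,-0.03,0.1],[-0.05,-0.05,0.2],[-0.05,-0.05,0.25]],"turn":[[0,0,0],[0,0,0],[0,0,0]],"grip":[-1,-1,-1]}'
python3 - <<'E'
from bench import ctrl,capture
from h import *
s=ctrl.read_state();print(s['eef_pos'],s['force'],s['moment'],s['eef_rot'])
c=capture("scene");np.savez("pics/scene16.npz",**c)
cv2.imwrite("pics/f16.png",cv2.resize(c["pixels"][130:220,110:200,::-1],(720,720)))
s=ctrl.read_state();print(s['eef_pos'],s['force'],s['moment'])
E
```

```text
t: 21.05
eef_pos: [0.4827, -0.2424, 0.2989]
eef_rot: [180.0, -0.0, -180.0]
force: [1.4, -1.0, -2.8]
finger_gap: 0.257
[ 0.48274032 -0.24242871  0.29894716] [ 1.37080659 -0.96570923 -2.81531589] [-0.01848698 -0.31209521 -0.04865444] [ 1.79958281e+02 -4.35684822e-02 -1.79973752e+02]
[ 0.48272402 -0.24243143  0.29899922] [ 0.81962288  0.49259761 -4.41936482] [-0.05892935 -0.43463424  0.00398184]
```

View pics/f16.png

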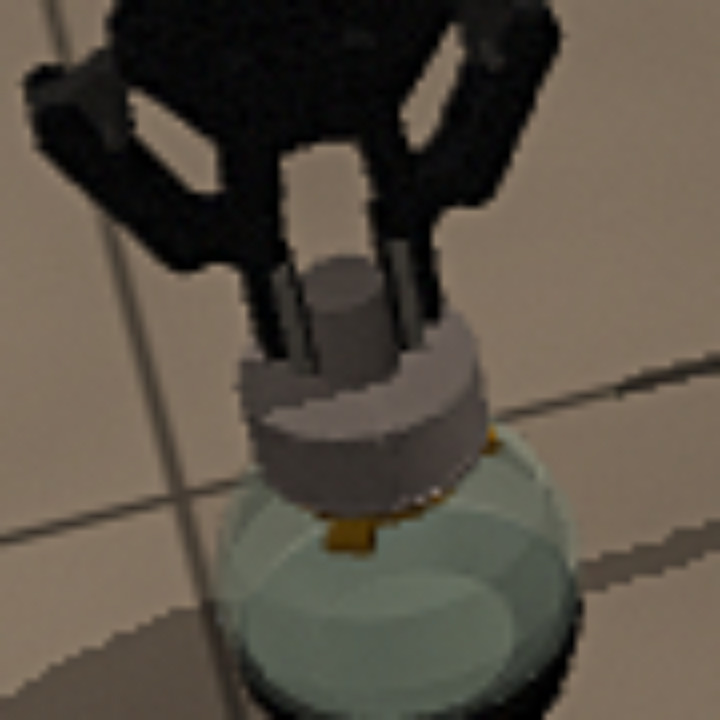

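```bash
python3 -m handwheel '{"xyz":[[0,0,0.05],[0,0,0.1],[0,0,0.1],[0,0,0.15],[0,0,0.2],[0,0,0.2]],"turn":[[0,0,0],[0,0,0],[0,0,0],[0,0,0],[0,0,0],[0,0,0]],"grip":[-1,-1,-1,-1,-1,-1]}'
python3 - <<'E'
from bench import ctrl
s=ctrl.read_state();print(s['eef_pos'],s['force'],s['moment'],s['eef_rot'])
E
```

```text
t: 21.85
eef_pos: [0.4827, -0.2428, 0.2972]
eef_rot: [-180.0, -0.0, -180.0]
force: [0.2, 0.4, -0.0]
finger_gap: 0.258
[ 0.48267289 -0.24279873  0.29720087] [ 0.16837862  0.41401732 -0.01767314] [-0.0292371  -0.03965715 -0.01094502] [-1.79997806e+02 -1.43313080e-02 -1.79994652e+02]
```

```bash
python3 -m handwheel '{"xyz":[[0,0,0.05],[0,0,0.1],[0,0,0.15],[0,0,0.2],[0,0,0.25],[0,0,0.3],[0,0,0.3],[0,0,0.3]],"turn":[[0,0,0],[0,0,0],[0,0,0],[0,0,0],[0,0,0],[0,0,0],[0,0,0],[0,0,0]],"grip":[-1,-1,-1,-1,-1,-1,-1,-1]}'
python3 - <<'E'
from bench import ctrl
s=ctrl.read_state();print(s['eef_pos'],s['force'],s['moment'],s['eef_rot'])
E
```

```text
t: 22.85
eef_pos: [0.4827, -0.2428, 0.2946]
eef_rot: [180.0, 0.0, -180.0]
force: [-2.2, 0.4, 5.2]
finger_gap: 0.261
[ 0.48273151 -0.24283754  0.29462869] [-2.24796926  0.42275806  5.17712112] [ 0.21868831  0.51224738 -0.01327515] [ 1.79999292e+02  9.39187083e-03 -1.79991277e+02]
```

```bash
python3 -m handwheel '{"xyz":[[0.03,0,0.05],[0.03,0,0.1],[0.03,0,0.15],[0.03,0,0.15],[0.03,0,0.15]],"turn":[[0,0,0],[0,0,0],[0,0,0],[0,0,0],[0,0,0]],"grip":[-1,-1,-1,-1,-1]}'
python3 - <<'E'
from bench import ctrl,capture
from h import *
s=ctrl.read_state();print(s['eef_pos'],s['force'],s['moment'],s['eef_rot'])
for n in("scene","top"):
    c=capture(n);np.savez(f"pics/{n}17.npz",**c); cv2.imwrite(f"pics/{n}17.png",c["pixels"][:,:,::-1])
c=load("scene17")
cv2.imwrite("pics/f17.png",cv2.resize(c["pixels"][130:220,110:200,::-1],(600,600)))
s=ctrl.read_state();print(s['eef_pos'],s['force'],s['moment'])
E
```

```text
t: 23.48
eef_pos: [0.4826, -0.2429, 0.2937]
eef_rot: [180.0, 0.1, -180.0]
force: [-2.9, 0.5, 6.9]
finger_gap: 0.257
[ 0.48259442 -0.24287445  0.29366128] [-2.91076632  0.52987637  6.86293619] [0.29156978 0.61632621 0.01619514] [ 1.79995885e+02  5.49620945e-02 -1.79987443e+02]
[ 0.48262497 -0.24282925  0.29365928] [-2.34892799  1.29583228  8.11375447] [0.28073201 0.57477937 0.01501738]
```

View pics/f17.png

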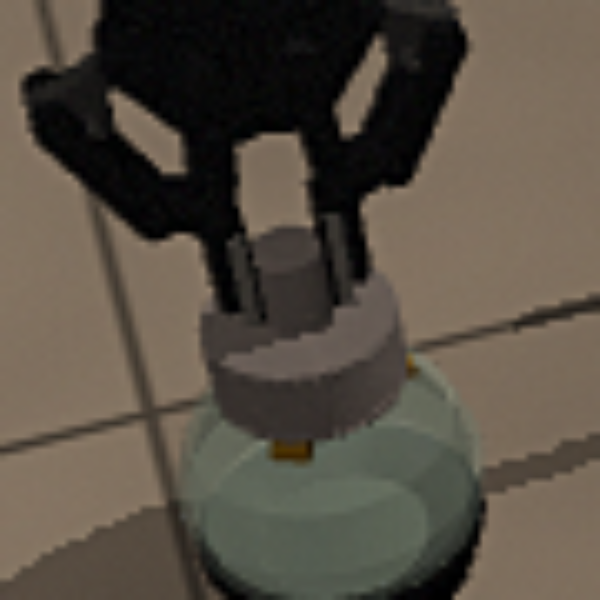

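View pics/scene17.png

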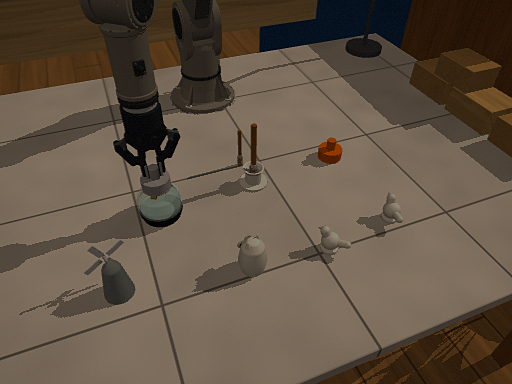

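```bash
python3 -m handwheel '{"xyz":[[0,0,0.03],[0,0,0.03],[0,0,0.03],[0,0,0.03],[0,0,0.03],[0,0,0.03],[0,0,0.03],[0,0,0.03]],"turn":[[0,0,0],[0,0,0],[0,0,0],[0,0,0],[0,0,0],[0,0,0],[0,0,0],[0,0,0]],"grip":[-1,-1,-1,-1,-1,-1,-1,-1]}'
python3 - <<'E'
from bench import ctrl,close_job
s=ctrl.read_state();print(s['eef_pos'],s['force'],s['eef_rot'],s['finger_gap'])
print(close_job())
E
```

```text
t: 24.58
eef_pos: [0.4826, -0.2429, 0.2935]
eef_rot: [180.0, 0.1, -180.0]
force: [-2.8, 0.4, 8.3]
finger_gap: 0.261
[ 0.48262122 -0.24286585  0.29345751] [-2.78402956  0.41057045  8.32397896] [ 1.79993262e+02  6.20877421e-02 -1.79988008e+02] 0.26069749271389187
the job is handed in; nothing more can be done
None
```

The job is done and handed in at about 24.6 s, with the arm still pressing the cap down; `close_job()` gave no verdict.

- **Brush:** I took the larger brush out of its pot and ran it through the neck twice, down to about 27 mm above the bench and up past 80 mm each time. It then went back in its pot and I let go. The pictures after release and at the end show it upright, with its top within about 0.4 px of where it started.
- **Cap:** I set the grey cap over the neck. The push rose to about 9 N, then swung to 8 N of downward pull, which was the click. I eased the cap down to the seal and pressed on.
- **Last checks:** The force reading was 8.3 N upward. The TCP height puts the cap's lower edge at about 85.2 mm, so the seal is pressed in about 3.8 mm; the force alone suggests nearer 3.6 mm. Tilt was about 0.1° and the grip was held.
- **Other objects:** In the last scene picture the owl, windmill and both doves show no visible movement.
- **Disagreements:** The two views placed the neck up to 3 mm apart in x and 1.5 mm in y. I used the middle and corrected from the contact forces. A side force of about 2.8 N remained at the end.

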